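# Zero the bench comparator on its master, then gauge a brass spacer

### The job

Slide the comparator's carriage up to the steel master until the red needle stands in the green zone at the zero mark, and let go. Then put the master upright in the tray's blue cell and stand the brass spacer in its place, on the pad, against the steel anvil and pressed home against the red back stop with a gentle push of about 5 to 15 N, so that the needle comes back to zero without the carriage being touched again. Force nothing (under 20 N on the parts, needle never to the end of its travel), topple nothing, leave everything else alone.

Things in the scene. Friction and masses are not known exactly. Their poses are not given: they have to be found in the camera images.
- comparator: Bench comparator, fixed; grey base 15 mm thick, x -65 to 45, y -70 to 220 mm. Origin on the table under the seat: a part fully home has its axis at x = y = 0 and stands on the base's flat top (pad, z = 15 mm). x: way in, from the open mouth (free of the spindle at x = -36 mm) to the red back stop; nothing else is on the pad there. y: from anvil to spindle and carriage.
- anvil: Steel anvil block, fixed on the base. Origin at the seat on the pad, axes as the comparator. Flat face at y = -15 mm, from x = -57 to +17 mm, 30 mm high: also the guide along which a part slides in.
- back_stop: Small red block, fixed on the base. Origin at the seat on the pad, axes as the comparator. Face at x = +15 mm, 26 mm wide and 26 mm high.
- spindle: Sprung steel spindle of the carriage facing the anvil: 12 mm rod, ball end of 20 mm diameter, axis at comparator x = 0, 18 mm above the pad. Yields 10 mm away from the anvil: 0.8 N at first, 0.5 N more per mm. The ball's tip lies 35 mm along +y and 18 mm above this origin. A round part slid in along the anvil wedges it aside.
- needle (a joint): Red needle of the white dial on the carriage, rad: 0 = spindle fully out, at rest; 0.25 rad per mm that the spindle is pushed in, clockwise from above. 1.25 = on the long zero mark (5 mm in); green zone 1.05 to 1.45; 2.5 = end of travel.
- carriage_grip (a point): In the orange upright handle of the blue carriage, 10 mm below its top. Handle 16 mm along comparator y, 24 mm along x, top 85 mm above the table; dial and needle top 52 mm, its housing ends 43 mm from the handle. Carriage slides along y (-y = to the anvil), 35 mm in all, held by about 8 N of friction. Starts with the spindle 4 to 20 mm clear of the master.
- master: Master: bright steel cylinder 30 mm diameter, 70 mm tall, with a blue band near its top. Origin at the centre of its underside, z up. It starts home in the comparator's seat.
- spacer: The part to be gauged: brass sleeve 30 mm diameter, 70 mm tall, same diameter as the master. Origin at the centre of its underside, z up. It starts upright in one of the two yellow end cells of the tray.
- tray: Yellow tray, fixed, 186 by 66 mm, with three cells in a row along its x at x = -60, 0 and +60 mm, each about 56 by 58 mm inside; floor 4 mm thick, walls 12 mm high above the table. The middle cell has a blue floor and belongs to the master. Origin under its middle on the table.
- plastic_sleeve: Bystander in the other end cell: black plastic sleeve, 30 mm diameter, 50 mm tall; origin at the centre of its underside. Leave it there.
- screwdriver: Bystander: red screwdriver, 170 mm long, lying on the table beyond the tray and comparator. Leave it alone.
- glue_bottle: Bystander: white bottle, 40 mm diameter, 110 mm tall, on the left. Leave it alone.
- tape_reel: Bystander: green ring, 70 mm across, 24 mm high, on the left. Leave it alone.
Things that resemble listed ones, but are neither listed nor needed, are in the scene too. What is meant by the spacer is not purple, and is the larger of those in its own colour.

How it is judged:
On the way, in this order (a step that is already met when the one before it is completed fails the run):
1. the needle stands in the green zone (1.05 to 1.45 rad) with the master home in the seat and the carriage let go (value of joint needle between 1.05 and 1.45 rad and x of master in the frame of comparator between -0.003 and 0.003 m and y of master in the frame of comparator between -0.003 and 0.003 m and z of master in the frame of comparator between 0.012 and 0.0175 m and angle between master's own z axis and vertical below 0.06 rad and contact force between the fingers and comparator below 0.3 N), for 0.2 s.
2. the master stands in the tray's blue cell (x of master in the frame of tray between -0.0155 and 0.0155 m and y of master in the frame of tray between -0.0155 and 0.0155 m and z of master in the frame of tray between 0 and 0.007 m and angle between master's own z axis and vertical below 0.1 rad and contact force between the fingers and master below 0.3 N), for 0.2 s.
3. the spacer is pressed against the back stop with at least 3 N, in the seat (x of spacer in the frame of comparator between -0.003 and 0.003 m and y of spacer in the frame of comparator between -0.003 and 0.003 m and z of spacer in the frame of comparator between 0.012 and 0.0175 m and angle between spacer's own z axis and vertical below 0.06 rad and contact force between spacer and back_stop above 3 N), for 0.1 s.
At the end, for the whole second after the job is handed in: The spacer stands upright on the pad within 2 mm of the fully home position (against anvil and back stop), the needle reads 1.0 to 1.5 rad, the master stands upright on the floor of the tray's blue cell, and all is released and at rest (x of spacer in the frame of comparator between -0.002 and 0.002 m and y of spacer in the frame of comparator between -0.002 and 0.002 m and z of spacer in the frame of comparator between 0.012 and 0.0175 m and angle between spacer's own z axis and vertical below 0.06 rad and value of joint needle between 1 and 1.5 rad and x of master in the frame of tray between -0.0155 and 0.0155 m and y of master in the frame of tray between -0.0155 and 0.0155 m and z of master in the frame of tray between 0 and 0.007 m and angle between master's own z axis and vertical below 0.1 rad and linear speed of each of spacer, master below 0.01 m/s); the robot touches nothing.
It fails at once if a part is forced against the anvil, the back stop or the spindle with more than 20 N (contact force between any of master, spacer and anvil above 20 N or contact force between any of master, spacer and back_stop above 20 N or contact force between any of master, spacer and spindle above 20 N).
It fails at once if the needle is run to the end of its travel (above 2.4 rad) (value of joint needle above 2.4 rad).
It fails at once if the master or the spacer topples (leans more than 0.5 rad) (angle between any of master, spacer's own z axis and vertical above 0.5 rad).
It fails at once if the carriage is shifted with the spacer in the seat (horizontal distance between spacer and comparator below 0.02 m and contact force between the fingers and comparator above 3 N).
It fails at once if a bystander is moved by more than 15 mm (distance of any of plastic_sleeve, screwdriver, glue_bottle, tape_reel from where it was at the start of the episode above 0.015 m).
It also fails if it takes over 72 s, if anything falls off the work surface, if the arm or the gripper's body presses on something with over 40 N, if the wrist force passes 120 N, or if a joint passes its speed limit or range.

### The arm

A 7-joint arm with a two-finger parallel gripper is mounted at the origin on the work surface. World frame = base frame: x ahead of the robot, y to its left, z up, the work surface at z = 0. Lengths are in m, angles in rad, forces in N, time in s.
With the tool pointing down it reaches from about 0.35 to 0.9 m from the base axis. Payload 8.1 kg.
Tool frame: the origin (TCP) lies midway between the tips of the shut fingers; the grasp point (between the pads) lies 19 mm behind it; z points along the fingers, y is the line along which they close (so a half turn about z gives the same grasp; the last joint's range is limited). The gripper opens to 92 mm and grips with 3 to 60 N. Pads are 19 mm wide; open, the fingers measure 130 mm over their backs; the gripper's body (75 mm by 190 mm) begins 47 mm behind the grasp point.
Start: joints at [-1.408, 0.434, 0.025, 1.573, -0.012, 1.134, -0.075], TCP at [0.164, 0.603, 0.227] pointing down, gripper open.
Joint ranges: [-2.62, 2.62], [-0.44, 2.09], [-1.27, 1.32], [0.08, 2.57], [-1.32, 4.46], [0.12, 2], [-2.74, 2.74]. Speed limits (rad/s): [2.22, 2.22, 3.01, 3.01, 3.14, 3.14, 3.14].

### API

Orientations are given as a rotation vector (axis times angle).
In Python, from cell import arm gives the robot as it stands.
- The arm moves only by the tool send_rows, never from a script. Its argument "increments" is a list of rows, each a list of 3 entries, a list of its own where there are three numbers: the finger opening in cm, from 0 to 9.18, then the shift along the tool's x, y, z in cm, then the turn, a rotation vector about the tool's x, y, z in rad. A call has 1 to 5 rows; each row shifts and turns the commanded pose from where the row before left it, along the tool's axes as they then stand; what a row does not reach is not made up. A row lasts 1/10 s, in which the tool goes at most 50 mm and 8.59 degrees, less where a joint would pass 70% of its speed; a pose out of reach is approached as far as the arm can. A call is refused whole if a number of a shift passes 5 or a number of a turn 0.15, either way. A call with a gripper value outside its range is refused whole. The fingers move at their own pace and stop on an object; "force" is the grip in N (left out, the last holds). Time passes only in rows, so rows that do not move let the fingers close. It gives the time, the measured TCP pose, the force, the opening and the grip force at its end, in the units of the state.
- arm.observe(): the state, without advancing time (a new reading comes with each control period).
- arm.get_image(name): name is "scene" or "top" or "wrist"; returns the picture (480x640x3 uint8, red, green, blue); there is no depth.
- arm.camera_params(name): a dict with "camera_matrix" (3x3 intrinsics, pixels), "R" (3x3) and "t" (3): a world point X has camera coordinates R X + t. Camera axes: x right, y down, z forward; pixel columns grow to the right and rows downward; lengths in m; the calibration is good to about 2 mm. A picture is of the moment at which its call begins: read the wrist's pose just before it. camera_params takes no time and is no camera call; for the wrist camera it gives the pose at the moment of the call.
- arm.sign_off(): hands the job in; it is judged then, once.
The state is a dict: "clock": time; "joints": joint angles; "dq": joint speeds; "joint_efforts": joint torques, N m; "position": TCP position; "ee_rot": TCP orientation; "force": force on the tool from outside, world axes, zero at the start; "ft_torque": the same for the moment, N m; "width": opening from 0.0 (shut) to 1.0 (fully open); "gripper_force": force on a finger pad.
Only numpy, scipy, OpenCV 4.12 (cv2) and the standard library are available. Lean on these libraries where they do the work, as an engineer would, in place of code of your own. Each camera call takes 0.05 s, during which the arm holds its last target. There are 200 camera calls.

## Working session

There is one attempt and no reset: what is moved stays moved. The work goes in short steps, Python scripts to look and compute and a tool call to move; the robot and the scene stay as the last step left them, time stands still between calls to the robot, and variables do not carry over. Pictures are saved under pics/ and viewed, at most 10 in all, crops included, and the job is handed in when it is done.

Besides the shell and the picture viewer there is one more tool, called after "Request:" as name(argument=value, ...) on one line, values as JSON. send_rows: Moves the arm, as the interface text tells. Its arguments: {"type":"object","properties":{"increments":{"type":"array"},"force":{"type":"number"}},"required":["increments"]}

```bash
mkdir -p pics
python3 - <<'E'
from cell import arm
import cv2,numpy as np
s=arm.observe();print(s)
for n in("top","scene"):
    im=arm.get_image(n);cv2.imwrite(f"pics/{n}0.png",im[:,:,::-1])
    p=arm.camera_params(n);print(n,p)
E
```

```text
{'clock': 0.0, 'joints': array([-1.40761182,  0.43522479,  0.02499686,  1.57409208, -0.01156856,
        1.13399065, -0.07513426]), 'dq': array([-0.00017637, -0.00040151,  0.00253448, -0.00096379, -0.00246505,
        0.0002348 , -0.00201869]), 'joint_efforts': array([-7.01130266e-04, -6.67856956e+01,  9.84813608e-01, -3.14447629e+01,
       -6.05272944e-02,  4.31114878e-02,  1.58555895e-04]), 'position': array([0.16411222, 0.60254472, 0.22594607]), 'ee_rot': array([-4.16436752e-01, -3.11384125e+00,  2.46683261e-03]), 'force': array([ 0.83819028, -0.3647811 ,  0.8153163 ]), 'ft_torque': array([ 0.04261508,  0.00392303, -0.00749534]), 'gripper_force': 0.0, 'width': 0.9970508886669973}
top {'camera_matrix': array([[445.73450213,   0.        , 320.22728446],
       [  0.        , 445.73450213, 239.65267786],
       [  0.        ,   0.        ,   1.        ]]), 'R': array([[-0.01398186, -0.99976866,  0.01634454],
       [-0.99749946,  0.01281387, -0.06950275],
       [ 0.06927723, -0.01727545, -0.99744786]]), 't': array([0.06009776, 0.5653568 , 1.13857051])}
scene {'camera_matrix': array([[497.70735795,   0.        , 317.49823899],
       [  0.        , 497.70735795, 240.93238056],
       [  0.        ,   0.        ,   1.        ]]), 'R': array([[ 0.27475759,  0.96145174,  0.01090025],
       [ 0.68972664, -0.18918187, -0.69891872],
       [-0.66991449,  0.19955142, -0.71511804]]), 't': array([-0.20529299, -0.31027461,  1.45050766])}
```

View pics/top0.png

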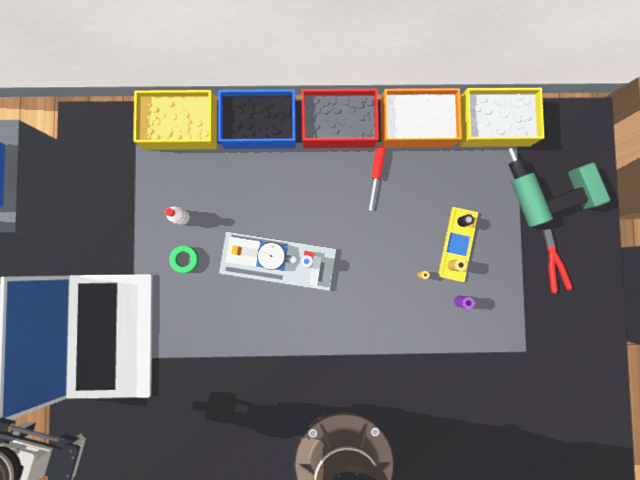

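View pics/scene0.png

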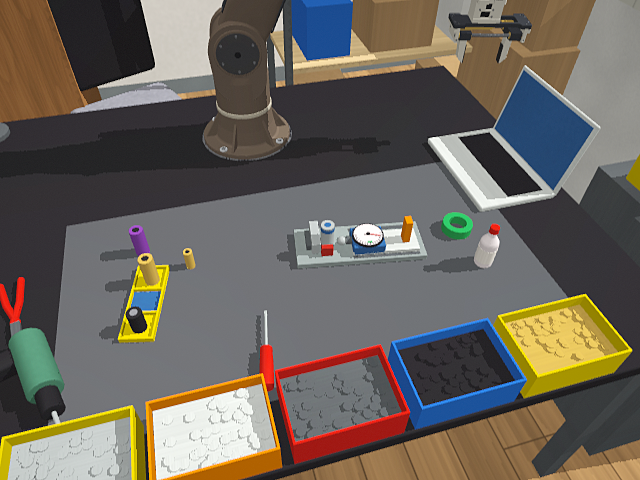

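The top view shows the comparator at about (278,262), with its red stop at (308,255), master at (307,262) and handle at (237,251). The tray is at about (459,245): the black sleeve is in its upper cell and the larger brass sleeve in its lower cell at (458,266). A small brass decoy stands at (424,275) and a purple one at (465,302).

```bash
cat > h.py <<'E'
import cv2,numpy as np
from cell import arm
from scipy.optimize import least_squares
from scipy.spatial.transform import Rotation as Ro
def ray(p,uv,z):
    "pixels -> world points on plane z"
    uv=np.atleast_2d(uv).astype(float);K,R,t=p["camera_matrix"],np.array(p["R"]),np.array(p["t"])
    d=np.c_[uv,np.ones(len(uv))]@np.linalg.inv(K).T@R; c=-R.T@t
    return c+d*((z-c[2])/d[:,2])[:,None]
def proj(p,X):
    q=np.atleast_2d(X)@np.array(p["R"]).T+p["t"];q=q@p["camera_matrix"].T;return q[:,:2]/q[:,2:]
def big(m):
    n,l,s,_=cv2.connectedComponentsWithStats(m.astype(np.uint8));return l==1+s[1:,4].argmax()
E
python3 - <<'E'
from h import *
im=cv2.imread("pics/top0.png");p=arm.camera_params("top")
hsv=cv2.cvtColor(im,cv2.COLOR_BGR2HSV).astype(int);H,S,V=[hsv[...,i] for i in range(3)]
yy,xx=np.mgrid[:480,:640]
print("base px",hsv[280,300],hsv[240,228],hsv[245,330],"table",hsv[320,300],"handle",hsv[251,237], "blue",hsv[245,458])
out=im.copy()
def rect(m,z,name):
    c=np.argwhere(m)[:,::-1]
    w=ray(p,c,z)[:,:2].astype(np.float32)*1000
    r=cv2.minAreaRect(w);print(name,np.round(r[0],1),np.round(r[1],1),round(r[2],2),len(c))
    b=np.c_[cv2.boxPoints(r)/1000,[z]*4]
    cv2.polylines(out,[np.round(proj(p,b)).astype(int)],1,(255,0,255),1)
win=lambda a,b,c,d:(xx>a)&(xx<b)&(yy>c)&(yy<d)
rect(big(win(205,350,220,305)&(V>150)),.015,"base")
rect(big(win(430,490,200,290)&(S>180)&(V>130)&(H>18)&(H<35)),.012,"tray")
rect(big(win(430,490,220,270)&(S>120)&(H>100)&(H<125)&(V>90)),.004,"blue")
rect(big(win(225,250,235,265)&(S>150)&(H>8)&(H<20)&(V>170)),.085,"handle")
a=cv2.resize(out[215:305,205:345],None,fx=5,fy=5,interpolation=2);b=cv2.resize(out[200:310,410:490],None,fx=4,fy=4,interpolation=2)
b=cv2.copyMakeBorder(b,0,10,0,0,0)[:450]
a=cv2.resize(a,(480,309));cv2.imwrite("pics/crop1.png",np.hstack([cv2.copyMakeBorder(a,0,141,0,0,0),b]))
E
```

```text
base px [ 93  11 233] [ 93  11 231] [120  15 152] table [117  18 155] handle [ 13 202 232] blue [107 163 232]
base [509.2 163.8] [371.1 215.2] 89.13 9060
tray [ 617.2 -299.1] [ 5.6 55.7] 73.35 37
blue [ 551.  -311.2] [49.8 50.5] 76.71 363
handle [540.1 255.7] [ 2.4 17.1] 89.94 12
```

View pics/crop1.png

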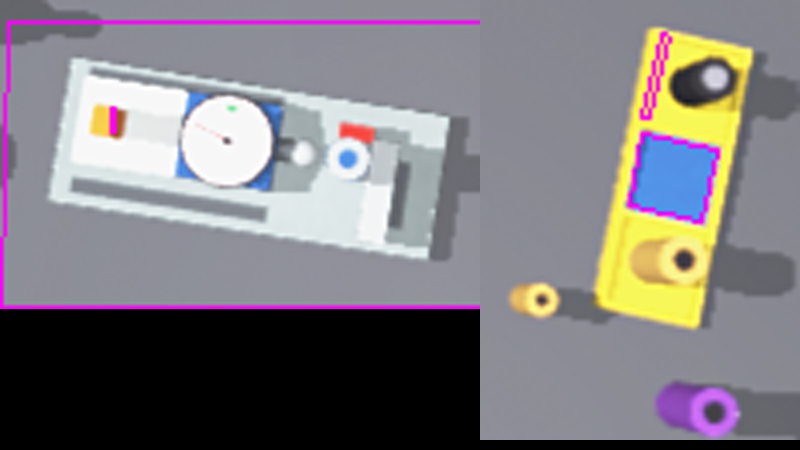

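The crop shows the base corners clearly, the handle at left, the dial, the ball, and the master (blue band ring) at the anvil. My grey and yellow thresholds were off, so I'll refine them and find the part tops.

Run:
```python
from h import *
im=cv2.imread("pics/top0.png");p=arm.camera_params("top")
hsv=cv2.cvtColor(im,cv2.COLOR_BGR2HSV).astype(int);H,S,V=[hsv[...,i] for i in range(3)]
yy,xx=np.mgrid[:480,:640]
win=lambda a,b,c,d:(xx>a)&(xx<b)&(yy>c)&(yy<d)
out=im.copy()
for u,v in((470,213),(446,262),(455,275),(450,266),(458,266),(236,250),(240,251),(306,253),(306,261),(300,262)):print((u,v),hsv[v,u],end=' ')
print()
def rect(m,z,name):
    c=np.argwhere(m)[:,::-1]
    w=ray(p,c,z)[:,:2].astype(np.float32)*1000
    r=cv2.minAreaRect(w);print(name,np.round(r[0],1),np.round(r[1],1),round(r[2],2),len(c),np.round(w.mean(0),1))
    b=np.c_[cv2.boxPoints(r)/1000,[z]*4]
    cv2.polylines(out,[np.round(proj(p,b)).astype(int)],1,(255,0,255),1)
# base: warm/cold tint differs from table (H~93 vs 117), brightness
m=win(205,350,220,305)&(V>185)
rect(big(m),.015,"base")
rect(big(win(430,490,200,290)&(S>100)&(H>15)&(H<35)),.012,"tray")
rect(big(win(225,250,235,265)&(S>100)&(H>5)&(H<25)),.085,"handle")
rect(big(win(295,320,245,275)&(S>100)&((H<5)|(H>175))),.041,"red")
rect(big(win(295,320,250,275)&(S>100)&(H>95)&(H<125)),.085,"mastertop")
cv2.imwrite("pics/x.png",out)
```

```text
(470, 213) [ 28 179 249] (446, 262) [ 30 165 248] (455, 275) [ 30 162 247] (450, 266) [ 20 142 227] (458, 266) [ 24 131 253] (236, 250) [ 21 181 249] (240, 251) [ 11 151 169] (306, 253) [  2 193 246] (306, 261) [107 166 234] (300, 262) [102  28 225] 
base [513.2 165.1] [290.1 109.1] 80.31 3456 [515.  176.5]
tray [ 551.  -308.7] [ 71.2 188.4] 76.55 1334 [ 544.9 -306.1]
handle [538.9 259.4] [19.5 19.7] 89.91 74 [539.  259.3]
red [530.5  83.3] [24.4 10.5] 77.92 41 [530.8  83. ]
mastertop [509.8  89.1] [9.8 9.8] 89.22 21 [509.8  89.1]
```

Request:
send_rows(increments=[[3.6,[0,0,0],[0,0,-0.096]],[3.6,[-3.9,-2.5,0],[0,0,0]],[3.6,[-3.9,-2.5,0],[0,0,0]],[3.6,[-3.9,-2.5,0],[0,0,0]],[3.6,[-3.9,-2.5,0],[0,0,0]]])

```text
clock: 0.6
position: [0.302, 0.4765, 0.2264]
ee_rot: [-0.266, -3.13, 0.001]
force: [0.3, 0.2, -0.1]
width: 0.609
gripper_force: 0.0
```

Request:
send_rows(increments=[[3.6,[-3.9,-2.5,0],[0,0,0]],[3.6,[-3.9,-2.5,0],[0,0,0]],[3.6,[-3.9,-2.5,0],[0,0,0]],[3.6,[-3.9,-2.5,0],[0,0,0]],[3.6,[-3.9,-2.5,0],[0,0,0]]])

```text
clock: 1.1
position: [0.4731, 0.3204, 0.2266]
ee_rot: [-0.266, -3.13, 0.0]
force: [1.6, 0.9, -0.4]
width: 0.395
gripper_force: 0.0
```

```bash
cat >> h.py <<'E'
A=np.radians(80.31);YC=np.array([np.cos(A),np.sin(A)]);XC=np.array([YC[1],-YC[0]])
O=np.array([.5104,.0895])
def toC(w): w=np.asarray(w)[...,:2]-O; return np.stack([w@XC,w@YC],-1)*1000
def toW(x,y,z): return np.r_[O+(x*XC+y*YC)/1000,z/1000]
def st():
    s=arm.observe();R=Ro.from_rotvec(s["ee_rot"]).as_matrix();y=R[:,1]
    print("t",round(s["clock"],2),"C",np.round(toC(s["position"]),1),"z",round(s["position"][2]*1e3,1),"yaw_y",round(np.degrees(np.arctan2(y[1],y[0])),2),"zt",np.round(R[:,2],4),
     "F_c",np.round([s["force"][:2]@XC,s["force"][:2]@YC,s["force"][2]],1),"w",round(s["width"]*91.8,1),"gf",round(s["gripper_force"],1)); return s
E
python3 - <<'E'
from h import *
s=st();print(s["position"])
p=arm.camera_params("wrist");im=arm.get_image("wrist");np.savez("w1.npz",**p);cv2.imwrite("pics/w1.png",im[:,:,::-1])
c=-p["R"].T@p["t"];print(c,toC(c),p["R"][2])
E
```

```text
t 1.1 C [-75.7 221.3] z 226.6 yaw_y 80.28 zt [-3.e-04 -2.e-04 -1.e+00] F_c [ 1.4  1.2 -0.4] w 36.3 gf 0.0
[0.47307502 0.32037512 0.22655526]
[0.3983633  0.3317494  0.38555105] [-151.21303578  219.93547564] [ 0.27999871 -0.04914961 -0.95874138]
```

View pics/w1.png

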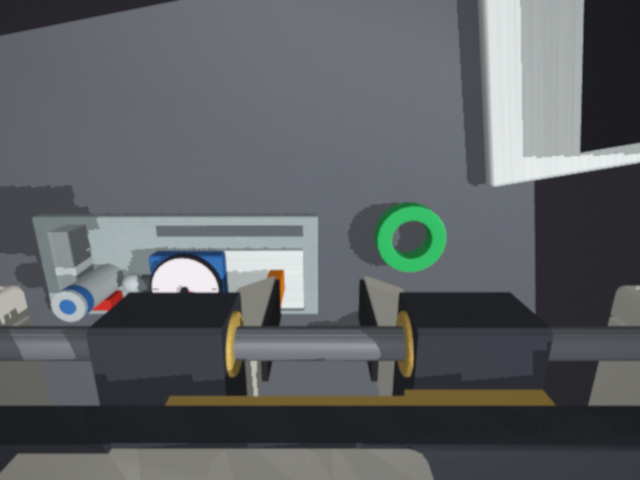

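The wrist view shows the comparator at lower left: ball at (131,284), dial at (185,290), handle at (277,287), base corners at (35,216), (318,216) and (318,313). I'll measure the ball and handle in comparator coordinates.

```bash
python3 - <<'E'
from h import *
p=dict(np.load("w1.npz"));im=cv2.imread("pics/w1.png")
for n,uv,z in(("cornerA",(35,216),.015),("cornerB",(318,216),.015),("cornerC",(318,313),.015),("ball",(131,284),.033),("mastertop",(70,305),.085),("dialc",(185,290),.052)):
    print(n,np.round(toC(ray(p,uv,z)[0]),1))
hsv=cv2.cvtColor(im,cv2.COLOR_BGR2HSV).astype(int);H,S,V=[hsv[...,i] for i in range(3)];yy,xx=np.mgrid[:480,:640]
m=big((xx>255)&(xx<300)&(yy>260)&(yy<312)&(S>150)&(H>5)&(H<22))
for v in range(268,312,4):
    c=np.where(m[v])[0]
    if len(c):print(v,c[0],c[-1],np.round(toC(ray(p,[(c[0]-.5,v),(c[-1]+.5,v)],.085)),1).tolist(),[V[v,c[0]+1],V[v,c[-1]-1]])
g=cv2.cvtColor(im,cv2.COLOR_BGR2GRAY)
print(g[284,118:170])
E
python3 - <<'E'
import cv2
im=cv2.imread("pics/w1.png")[250:320,40:300];cv2.imwrite("pics/w1c.png",cv2.resize(im,None,fx=3,fy=3,interpolation=2))
E
```

```text
cornerA [-62.8 -68.5]
cornerB [-62.3 218.2]
cornerC [ 46.8 217.9]
ball [ 4.1 27.8]
mastertop [ 1.2 -0.6]
dialc [ 2.1 89.5]
272 270 282 [[-29.8, 176.7], [-29.7, 187.9]] [np.int64(141), np.int64(157)]
276 269 282 [[-26.1, 175.7], [-26.0, 187.8]] [np.int64(140), np.int64(173)]
280 279 282 [[-22.3, 184.2], [-22.3, 187.7]] [np.int64(156), np.int64(187)]
284 279 283 [[-18.6, 184.1], [-18.6, 188.4]] [np.int64(156), np.int64(200)]
288 279 283 [[-14.8, 184.0], [-14.8, 188.3]] [np.int64(159), np.int64(200)]
292 279 282 [[-11.0, 183.8], [-11.0, 187.3]] [np.int64(148), np.int64(191)]
296 279 281 [[-7.2, 183.7], [-7.2, 186.3]] [np.int64(146), np.int64(146)]
300 279 280 [[-3.3, 183.6], [-3.3, 185.3]] [np.int64(143), np.int64(70)]
[103  85  89 106 134 155 171 181 188 194 198 201 203 206 208 210 210 211
 207 190 151 115 107 108 107 106 103  94  81  77  74  65  68 130 197 232
 239 239 239 240 240 239 239 239 240 239 240 239 239 240 240 240]
```

View pics/w1c.png

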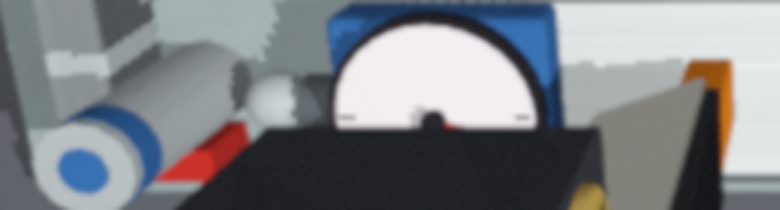

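Request:
send_rows(increments=[[3.6,[-3.85,-2.3,0],[0,0,0]],[3.6,[-3.85,-2.3,0],[0,0,0]],[3.6,[0,0,4.5],[0,0,0]],[3.6,[0,0,4.0],[0,0,0]],[3.6,[0,0,3.5],[0,0,0]]])

```text
clock: 1.65
position: [0.5396, 0.2631, 0.1046]
ee_rot: [-0.268, -3.129, 0.001]
force: [-0.5, -0.1, -0.1]
width: 0.392
gripper_force: 0.0
```

Run:
```python
from h import *
st()
p=arm.camera_params("wrist");im=arm.get_image("wrist");np.savez("w2.npz",**p);cv2.imwrite("pics/w2.png",im[:,:,::-1])
```

```text
t 1.65 C [ -0.4 176. ] z 104.6 yaw_y 80.22 zt [-1.1e-03 -5.0e-04 -1.0e+00] F_c [-0.4 -0.2 -0.1] w 36.0 gf 0.0
```

View pics/w2.png

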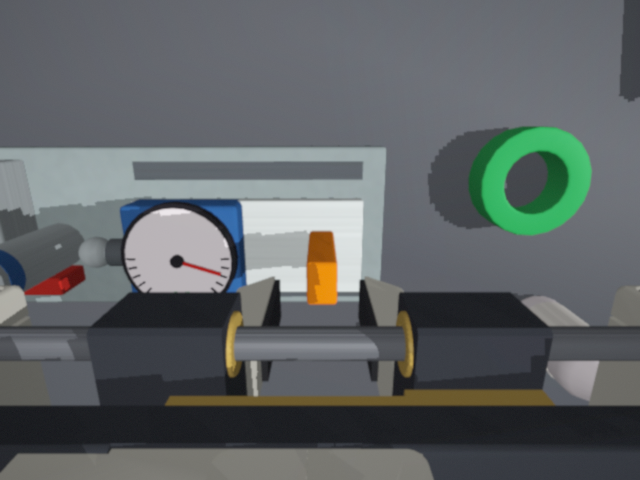

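The handle stands centred between the fingers (col 322). The dial is visible with its centre at (177,261) and its needle at rest pointing to (222,275). The zero mark is about 72° clockwise, straight down in the image. Next I descend and grip.

Request:
send_rows(increments=[[3.6,[0,0,2.6],[0,0,0]],[3.6,[0,0,2.2],[0,0,0]],[1.0,[0,0,0],[0,0,0]],[1.0,[0,0,0],[0,0,0]],[1.0,[0,0,0],[0,0,0]]], force=15)

```text
clock: 2.2
position: [0.5411, 0.2642, 0.0604]
ee_rot: [0.266, 3.129, 0.002]
force: [0.8, 0.2, 0.0]
width: 0.18
gripper_force: 0.0
```

Run:
```python
from h import *
st()
p=arm.camera_params("wrist");im=arm.get_image("wrist");np.savez("w3.npz",**p);cv2.imwrite("pics/w3.png",im[:,:,::-1])
```

```text
t 2.2 C [  0.9 177.3] z 60.4 yaw_y 80.27 zt [ 0.0019  0.0011 -1.    ] F_c [0.7 0.3 0. ] w 16.5 gf 0.0
```

View pics/w3.png

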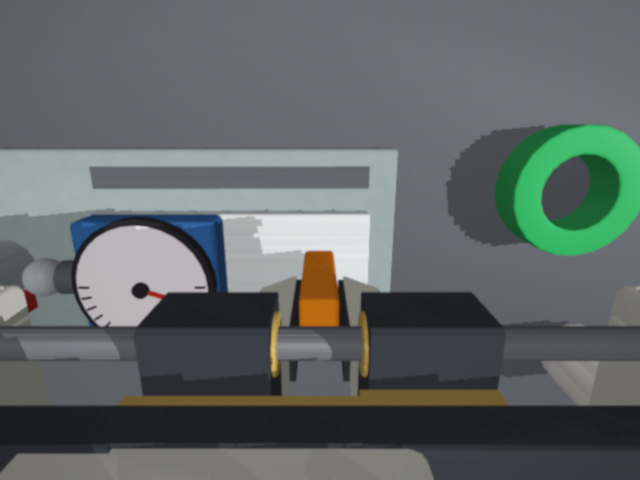

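Fingers are around the handle, and the needle pivot is at (140,290) and visible. Next I close fully and advance.

Request:
send_rows(increments=[[1.0,[0,0,0],[0,0,0]],[1.0,[0,-0.3,0],[0,0,0]],[1.0,[0,-0.3,0],[0,0,0]],[1.0,[0,0,0],[0,0,0]]])

```text
clock: 2.65
position: [0.5404, 0.2603, 0.0603]
ee_rot: [0.264, 3.127, 0.007]
force: [1.6, 6.5, 1.8]
width: 0.17
gripper_force: 15.0
```

```bash
cat >> h.py <<'E'
def needle(n,box=(60,220,225,360)):
    "red needle direction in the wrist picture, metric on the plane of the dial; clockwise rad from +y_c"
    p=arm.camera_params("wrist");im=arm.get_image("wrist")[:,:,::-1];cv2.imwrite(f"pics/{n}.png",im)
    h=cv2.cvtColor(im,cv2.COLOR_BGR2HSV).astype(int);a,b,c,d=box
    w=h[c:d,a:b];m=(w[...,1]>110)&((w[...,0]<8)|(w[...,0]>172))&(w[...,2]>90)
    k=(h[c:d,a:b,2]<60).astype(np.uint8)
    nb=big(m);px=np.argwhere(nb)[:,::-1]+(a,c)
    q=toC(ray(p,px,.052));e=q-q.mean(0);u=np.linalg.svd(e)[2][0]
    print("needle px",px.min(0),px.max(0),len(px),"mean",np.round(q.mean(0),1),"clockwise from +y (mod pi)",round(np.arctan2(u[0],u[1])%np.pi,3));return px
E
python3 - <<'E'
from h import *
st();px=needle("w4")
# the rest angle from w2
import h
class F:
    camera_params=staticmethod(lambda n:dict(np.load("w2.npz")));get_image=staticmethod(lambda n:cv2.imread("pics/w2.png")[:,:,::-1])
h.arm=F;needle("junk",(120,240,200,292))
E
```

```text
t 2.65 C [  0.9 173.5] z 60.3 yaw_y 80.34 zt [ 0.0035  0.0041 -1.    ] F_c [0.5 6.7 1.8] w 15.6 gf 15.0
needle px [147 291] [165 298] 69 mean [ 4.6 92.4] clockwise from +y (mod pi) 0.296
needle px [182 262] [220 274] 108 mean [  7.  102.9] clockwise from +y (mod pi) 0.316
```

Request:
send_rows(increments=[[1.0,[0,-0.2,0],[0,0,0]],[1.0,[0,-0.2,0],[0,0,0]],[1.0,[0,0,0],[0,0,0]]])

```text
clock: 3.0
position: [0.5399, 0.2567, 0.0604]
ee_rot: [0.264, 3.127, 0.007]
force: [1.7, 6.4, 2.1]
width: 0.17
gripper_force: 15.0
```

Run:
```python
from h import *
st();px=needle("w5")
```

```text
t 3.0 C [  0.9 169.8] z 60.4 yaw_y 80.35 zt [ 0.0037  0.0043 -1.    ] F_c [0.6 6.6 2.1] w 15.6 gf 15.0
needle px [147 291] [165 298] 69 mean [ 4.6 88.6] clockwise from +y (mod pi) 0.296
```

Request:
send_rows(increments=[[1.0,[0,-0.25,0],[0,0,0]],[1.0,[0,-0.25,0],[0,0,0]],[1.0,[0,0,0],[0,0,0]]])

```text
clock: 3.35
position: [0.5391, 0.2524, 0.0604]
ee_rot: [0.263, 3.127, 0.008]
force: [2.9, 7.9, 1.1]
width: 0.172
gripper_force: 15.0
```

Run:
```python
from h import *
st();px=needle("w6")
```

```text
t 3.35 C [  0.9 165.4] z 60.4 yaw_y 80.37 zt [ 0.004   0.0051 -1.    ] F_c [1.5 8.3 1.1] w 15.8 gf 15.0
needle px [143 297] [152 312] 66 mean [ 9.8 79.6] clockwise from +y (mod pi) 1.254
```

Request:
send_rows(increments=[[1.0,[0,-0.12,0],[0,0,0]],[1.0,[0,0,0],[0,0,0]]])

```text
clock: 3.6
position: [0.539, 0.2516, 0.0604]
ee_rot: [0.263, 3.127, 0.009]
force: [2.8, 10.0, 0.1]
width: 0.174
gripper_force: 15.0
```

Run:
```python
from h import *
st();px=needle("w7")
```

```text
t 3.6 C [  0.9 164.6] z 60.4 yaw_y 80.39 zt [ 0.0043  0.0055 -1.    ] F_c [ 1.1 10.3  0.1] w 16.0 gf 15.0
needle px [141 298] [149 316] 77 mean [11.  77.6] clockwise from +y (mod pi) 1.416
```

Request:
send_rows(increments=[[1.0,[0,-0.07,0],[0,0,0]],[1.0,[0,0,0],[0,0,0]]])

```text
clock: 3.85
position: [0.5389, 0.2512, 0.0604]
ee_rot: [0.263, 3.127, 0.009]
force: [2.6, 10.4, -0.9]
width: 0.171
gripper_force: 15.0
```

Run:
```python
from h import *
st();px=needle("w8")
```

```text
t 3.85 C [  0.9 164.2] z 60.4 yaw_y 80.4 zt [ 0.0044  0.0057 -1.    ] F_c [ 0.8 10.7 -0.9] w 15.7 gf 15.0
needle px [140 298] [147 319] 85 mean [11.8 76.3] clockwise from +y (mod pi) 1.525
```

Request:
send_rows(increments=[[1.0,[0,0.18,0],[0,0,0]],[1.0,[0,0.18,0],[0,0,0]],[1.0,[0,0,0],[0,0,0]]])

```text
clock: 4.2
position: [0.5389, 0.2512, 0.0603]
ee_rot: [0.266, 3.128, 0.002]
force: [-1.6, 0.5, 8.3]
width: 0.172
gripper_force: 15.0
```

Run:
```python
from h import *
st();px=needle("w9")
```

```text
t 4.2 C [  0.9 164.2] z 60.3 yaw_y 80.28 zt [ 0.0021  0.0014 -1.    ] F_c [-1.7  0.2  8.3] w 15.8 gf 15.0
needle px [140 298] [147 318] 81 mean [11.7 76.3] clockwise from +y (mod pi) 1.534
```

Request:
send_rows(increments=[[3.6,[0,0,0],[0,0,0]],[3.6,[0,0,0],[0,0,0]],[3.6,[0,0,-3.0],[0,0,0]],[3.6,[0,0,-3.0],[0,0,0]],[3.8,[4.0,0,-3.0],[0,0,0]]])

```text
clock: 4.75
position: [0.5023, 0.2554, 0.1499]
ee_rot: [0.274, 3.126, -0.001]
force: [-0.2, 0.5, 0.7]
width: 0.41
gripper_force: 0.0
```

Run:
```python
from h import *
st();px=needle("w10",(100,260,180,292))
im=cv2.imread("pics/w10.png");hsv=cv2.cvtColor(im,cv2.COLOR_BGR2HSV).astype(int)
p=arm.camera_params("wrist")
for n,uv in(("home top",toW(0,0,85)),("dial",toW(0,76,52))):print(n,proj(p,uv))
cv2.imwrite("pics/w10.png",im)
```

```text
t 4.75 C [-35.9 162.2] z 149.9 yaw_y 79.98 zt [ 3.5e-03 -7.0e-04 -1.0e+00] F_c [-0.3  0.5  0.7] w 37.7 gf 0.0
needle px [125 286] [139 291] 60 mean [ 5.7 21.3] clockwise from +y (mod pi) 3.073
home top [[ 75.64046304 310.53554504]]
dial [[203.50540205 289.47866575]]
```

View pics/w10.png

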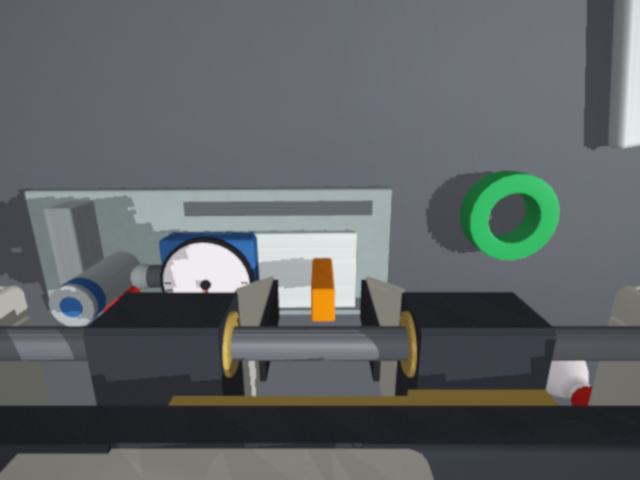

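The needle points straight down at the zero mark and the handle is free. The master's top (its blue disc) is at (71,307). I'll move over it.

Request:
send_rows(increments=[[3.8,[-0.9,-4.1,0],[0,0,0]],[3.8,[-0.9,-4.1,0],[0,0,0]],[3.8,[-0.9,-4.1,0],[0,0,0]],[3.8,[-0.9,-4.0,0],[0,0,0]],[3.8,[0,0,3.0],[0,0,0]]])

```text
clock: 5.3
position: [0.5091, 0.0842, 0.1214]
ee_rot: [0.278, 3.123, -0.001]
force: [-0.1, 0.4, -0.1]
width: 0.415
gripper_force: 0.0
```

Request:
send_rows(increments=[[3.8,[0,0,0],[0,0,0]],[3.8,[0,0,0],[0,0,0]]])

```text
clock: 5.5
position: [0.5058, 0.0911, 0.1186]
ee_rot: [-0.265, -3.129, 0.0]
force: [-0.1, -0.1, 0.5]
width: 0.413
gripper_force: 0.0
```

Run:
```python
from h import *
st()
p=arm.camera_params("wrist");im=arm.get_image("wrist")[:,:,::-1];cv2.imwrite("pics/w11.png",im)
h=cv2.cvtColor(im,cv2.COLOR_BGR2HSV).astype(int)
for dx,dy in((0,0),):print(proj(p,toW(0,0,85)))
m=(h[...,1]>100)&(h[...,0]>95)&(h[...,0]<125)&(h[...,2]>80)
n,l,s,c=cv2.connectedComponentsWithStats(m.astype(np.uint8))
for i in range(1,n):
    if s[i,4]>20:print(s[i],c[i],toC(ray(p,c[i],.085)[0]))
```

```text
t 5.5 C [-4.8  0.8] z 118.6 yaw_y 80.31 zt [-0.0018 -0.     -1.    ] F_c [-0.  -0.1  0.5] w 37.9 gf 0.0
[[320.82318252 276.23260341]]
[ 375  203   59   79 1008] [390.56547619 226.24404762] [-28.5160174   37.00333969]
[450 203  42  33 502] [477.83466135 213.35856574] [-35.46600236  82.45472554]
[293 248  49  21 246] [317.23170732 254.07723577] [-12.93975195  -1.94508495]
[304 270  26  24 487] [316.30595483 281.15400411] [ 2.93468258 -2.50445671]
[473 281  10  12  63] [478.6984127 288.3015873] [ 7.33054612 87.9807988 ]
```

View pics/w11.png

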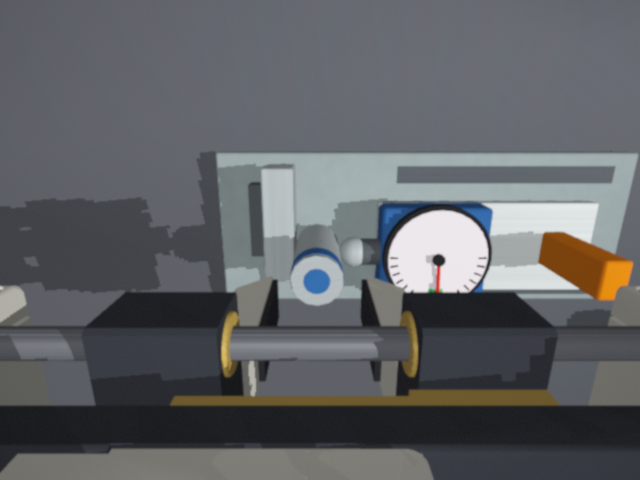

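The needle is at zero in the green (its pivot at (439,260), tip straight down). The master's top is at (316,281), slightly left of the finger midline. I'll correct, descend and grip gently.

Request:
send_rows(increments=[[3.8,[-0.7,-0.25,0],[0,0,0]],[3.8,[0,0,3.2],[0,0,0]],[3.8,[0,0,2.9],[0,0,0]],[3.8,[0,0,0],[0,0,0]],[2.6,[0,0,0],[0,0,0]]], force=8)

```text
clock: 6.05
position: [0.5134, 0.0872, 0.0584]
ee_rot: [-0.266, -3.13, 0.0]
force: [0.2, 0.1, 1.4]
width: 0.367
gripper_force: 0.0
```

Request:
send_rows(increments=[[2.6,[0,0,0],[0,0,0]],[2.6,[0,0,0],[0,0,0]],[2.6,[0,0,0],[0,0,0]]])

```text
clock: 6.35
position: [0.5141, 0.0876, 0.059]
ee_rot: [0.266, 3.128, 0.002]
force: [0.4, 2.9, 3.9]
width: 0.322
gripper_force: 8.0
```

Run:
```python
from h import *
st()
```

```text
t 6.35 C [ 3.9 -1.2] z 59.0 yaw_y 80.29 zt [ 0.0026  0.0012 -1.    ] F_c [-0.1  2.9  3.9] w 29.5 gf 8.0
```

Request:
send_rows(increments=[[2.6,[0,0.1,0],[0,0,0]],[2.6,[0.5,0,-0.1],[0,0,0]],[2.6,[1.5,0,0],[0,0,0]],[2.6,[1.5,0,0],[0,0,0]],[2.6,[1.5,0.1,0],[0,0,0]]], force=20)

```text
clock: 6.85
position: [0.4653, 0.0971, 0.0596]
ee_rot: [0.267, 3.126, 0.001]
force: [3.5, -0.9, 2.5]
width: 0.322
gripper_force: 20.0
```

Run:
```python
from h import *
s=st()
TC=np.array([.551,-.310]);t=toC(TC);print("tray C",t, "spacer cell",toC(TC-.06*np.array([np.cos(np.radians(-13.45)),np.sin(np.radians(-13.45))])))
p=arm.camera_params("top");im=arm.get_image("top")[:,:,::-1];cv2.imwrite("pics/t2.png",im)
# spacer top bore (dark) near px (460.7,265.5), z=.074
g=cv2.cvtColor(im,cv2.COLOR_BGR2GRAY)
hs=cv2.cvtColor(im,cv2.COLOR_BGR2HSV)
print(hs[256:276,444:468,0]);print(hs[256:276,444:468,1]);print(g[256:276,444:468])
```

```text
t 6.85 C [-45.7  -0.1] z 59.6 yaw_y 80.22 zt [ 3.8e-03  4.0e-04 -1.0e+00] F_c [ 3.6 -0.3  2.5] w 29.6 gf 20.0
tray C [ 107.2635312 -386.966594 ] spacer cell [  47.39268162 -383.03195675]
[[ 30  28  27  29  30  30  30  30  30  30  30  29  29  29  29  29  30  29
   29  28  26  27  26  29]
 [ 30  27  28  30  30  30  30  30  30  30  30  30  30  30  30  30  29  29
   29  29  29  30  30  30]
 [ 30  27  29  30  30  30  30  30  30  30  30  30  30  30  30  30  30  30
   30  30  29  29  29  30]
 [ 29  27  29  30  30  30  30  29  28  28  28  26  26  25  27  29  29  29
   30  30  30  30  29  30]
 [ 28  27  29  30  30  28  25  22  21  21  21  20  21  24  28  28  29  29
   29  29  30  29  29  30]
 [ 28  27  29  30  28  23  20  20  20  20  20  22  27  28  28  28  27  26
   28  28  29  28  26  27]
 [ 27  28  30  29  24  20  20  20  20  20  20  23  28  29  27  19  17  17
   20  25  28  27  25  25]
 [ 27  29  30  26  21  21  21  21  21  21  22  26  29  28  22  16 170 177
   15  19  28  28  27  24]
 [ 27  29  30  24  21  21  21  21  21  21  23  27  29  26  17 169 125 123
  169  17  23  28  27  23]
 [ 2
[... 4449 characters left out ...]
30 229 230 230 200 171 161 160 160 161 168 189 218 233 234 234 234
  232 230 218 202 175 109]
 [223 230 229 229 230 231 221 184 174 167 165 161 153 163 185 212 228 232
  224 211 177 197 170 108]
 [224 229 229 229 229 230 231 231 232 233 233 230 212 208 208 212 217 219
  212 194 176 202 143 103]
 [229 229 229 229 229 229 229 230 230 230 230 230 230 230 229 229 229 229
  228 225 225 233 155 103]
 [230 229 229 229 229 229 229 229 229 229 229 229 229 229 229 229 229 229
  228 225 229 234 141 100]
 [229 229 229 229 229 229 229 229 229 229 229 229 229 229 229 229 229 229
  228 224 230 227 124  99]
 [230 229 229 229 229 229 229 229 229 229 229 229 229 229 229 229 229 229
  228 224 232 222 120 100]]
```

Request:
send_rows(increments=[[2.6,[0,0,-3.5],[0,0,0]],[2.6,[0,0,-4.0],[0,0,0]],[2.6,[-1.7,-4.3,0],[0,0,0]],[2.6,[-1.7,-4.3,0],[0,0,0]],[2.6,[-1.7,-4.3,0],[0,0,0]]])

```text
clock: 7.4
position: [0.4918, -0.0398, 0.1339]
ee_rot: [-0.264, -3.13, -0.0]
force: [1.8, 0.5, -3.0]
width: 0.324
gripper_force: 20.0
```

Request:
send_rows(increments=[[2.6,[-1.7,-4.3,0],[0,0,0]],[2.6,[-1.7,-4.3,0],[0,0,0]],[2.6,[-1.7,-4.3,0],[0,0,0]],[2.6,[-1.7,-4.3,0],[0,0,0]],[2.6,[-1.7,-4.3,0],[0,0,0]]])

```text
clock: 7.9
position: [0.5389, -0.2663, 0.1333]
ee_rot: [-0.267, -3.128, -0.001]
force: [1.3, -0.2, -1.6]
width: 0.319
gripper_force: 20.0
```

Request:
send_rows(increments=[[2.6,[-1.7,-4.3,0],[0,0,0]],[2.6,[0,0,0],[0,0,0]],[2.6,[0,0,0],[0,0,0]]])

```text
clock: 8.2
position: [0.5479, -0.3111, 0.1328]
ee_rot: [-0.271, -3.128, -0.001]
force: [0.1, 1.1, -2.6]
width: 0.324
gripper_force: 20.0
```

Run:
```python
from h import *
s=st()
p=arm.camera_params("top");w=ray(p,(460.5,264.7),.074)[0];print("spacer top W",w,"C",toC(w))
p=arm.camera_params("wrist");im=arm.get_image("wrist")[:,:,::-1];cv2.imwrite("pics/w12.png",im)
print(proj(p,[w]),proj(p,[[.551,-.310,.004]]))
h=cv2.cvtColor(im,cv2.COLOR_BGR2HSV).astype(int);g=h[...,2]
m=(h[...,1]>100)&(h[...,0]>95)&(h[...,0]<125)&(h[...,2]>80)
n,l,S,c=cv2.connectedComponentsWithStats(m.astype(np.uint8))
for i in range(1,n):
    if S[i,4]>150:print("blue",S[i],c[i],toC(ray(p,c[i],.004)[0]))
```

```text
t 8.2 C [ 104.4 -388.6] z 132.8 yaw_y 80.1 zt [-2.3e-03  5.0e-04 -1.0e+00] F_c [-0.1  1.1 -2.6] w 29.7 gf 20.0
spacer top W [ 0.4956498  -0.29317038  0.074     ] C [  49.87030374 -379.69348751]
[[337.20926019 162.88143484]] [[323.4406406 227.7667856]]
blue [ 286  198   75   67 4346] [322.20892775 230.20731707] [ 109.269086   -387.95003133]
blue [290 276  59  19 269] [319.16728625 282.28996283] [ 154.06172135 -390.60108997]
blue [301 303  38  24 757] [319.21796565 315.82959049] [ 184.97862847 -390.7182076 ]
```

View pics/w12.png

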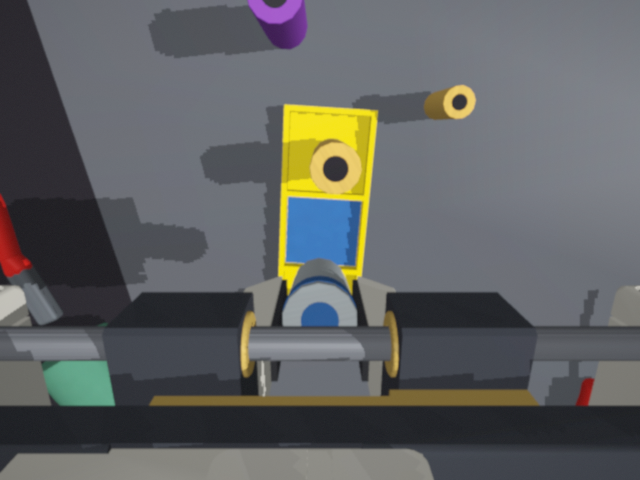

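The wrist view shows the blue cell at (322,230), the brass spacer at (336,168) in the upper cell, and the master held upright at (320,316). I'll correct 4 mm in x and lower it.

Request:
send_rows(increments=[[2.6,[-0.4,0,0],[0,0,0]],[2.6,[0,0,4.0],[0,0,0]],[2.6,[0,0,3.0],[0,0,0]],[2.6,[0,0,1.1],[0,0,0]],[2.6,[0,0,0.2],[0,0,0]]])

```text
clock: 8.75
position: [0.553, -0.3091, 0.0497]
ee_rot: [-0.264, -3.128, -0.002]
force: [-0.2, 0.7, -2.1]
width: 0.322
gripper_force: 20.0
```

Run:
```python
from h import *
s=st()
```

```text
t 8.75 C [ 109.  -385.7] z 49.7 yaw_y 80.35 zt [-0.0022  0.0015 -1.    ] F_c [-0.3  0.6 -2.1] w 29.5 gf 20.0
```

Request:
send_rows(increments=[[2.6,[0,0,0.1],[0,0,0]],[2.6,[0,0,0.1],[0,0,0]],[2.6,[0,0,0],[0,0,0]]])

```text
clock: 9.05
position: [0.554, -0.311, 0.0499]
ee_rot: [0.266, 3.128, -0.001]
force: [-0.7, -0.1, -2.1]
width: 0.326
gripper_force: 20.0
```

Request:
send_rows(increments=[[2.6,[0,0,0.1],[0,0,0]],[2.6,[0,0,0.1],[0,0,0]],[2.6,[0,0,0],[0,0,0]]])

```text
clock: 9.35
position: [0.5544, -0.3112, 0.0485]
ee_rot: [0.266, 3.128, -0.001]
force: [-1.4, 1.9, 9.1]
width: 0.322
gripper_force: 20.0
```

Contact with the tray floor is felt at 9 N. I'll ease off slightly, open and rise.

Request:
send_rows(increments=[[2.6,[0,0,-0.1],[0,0,0]],[4.2,[0,0,0],[0,0,0]],[4.2,[0,0,0],[0,0,0]],[4.2,[0,0,0],[0,0,0]],[4.2,[0,0,-2.5],[0,0,0]]])

```text
clock: 9.85
position: [0.5512, -0.3094, 0.0699]
ee_rot: [-0.266, -3.125, -0.003]
force: [-0.1, 0.1, 0.3]
width: 0.455
gripper_force: 0.0
```

Request:
send_rows(increments=[[4.2,[0,0,-4.0],[0,0,0]],[4.2,[0,0,-2.5],[0,0,0]],[4.2,[0,0,0],[0,0,0]],[4.2,[0,0,0],[0,0,0]]])

```text
clock: 10.25
position: [0.5535, -0.3107, 0.1379]
ee_rot: [0.266, 3.129, -0.0]
force: [0.3, -0.5, -0.6]
width: 0.461
gripper_force: 0.0
```

Run:
```python
from h import *
s=st();p=arm.camera_params("wrist");im=arm.get_image("wrist")[:,:,::-1];cv2.imwrite("pics/w13.png",im)
h=cv2.cvtColor(im,cv2.COLOR_BGR2HSV).astype(int)
w=np.array([.49565,-.29317,.074]);u=proj(p,[w])[0];print("pred",u)
yy,xx=np.mgrid[:480,:640]
m=(h[...,2]<90)&(np.hypot(xx-u[0],yy-u[1])<30)
n,l,S,c=cv2.connectedComponentsWithStats(m.astype(np.uint8))
for i in range(1,n):
    if S[i,4]>40:print("bore",S[i],c[i],toC(ray(p,c[i],.074)[0]))
m=(h[...,1]>100)&(h[...,0]>95)&(h[...,0]<125)&(h[...,2]>80)
n,l,S,c=cv2.connectedComponentsWithStats(m.astype(np.uint8))
for i in range(1,n):
    if S[i,4]>100:print("blue",S[i],c[i],toC(ray(p,c[i],.074)[0]),toC(ray(p,c[i],.004)[0]))
```

```text
t 10.25 C [ 109.8 -387.2] z 137.9 yaw_y 80.27 zt [ 9.e-04 -2.e-04 -1.e+00] F_c [ 0.4 -0.5 -0.6] w 42.3 gf 0.0
pred [334.90079735 152.23301473]
bore [322 146  23  24 429] [332.84848485 157.8041958 ] [  53.04434407 -380.85755387]
blue [ 285  189   73   68 3386] [320.6760189 217.3738925] [  88.72027983 -387.98462172] [ 105.88356493 -387.79253091]
blue [308 260  23  20 362] [319.06077348 269.5       ] [ 122.78831917 -389.04518269] [ 150.65282912 -389.18622819]
```

Run:
```python
from h import *
for cam in("top","scene","wrist"):
    p=arm.camera_params(cam);im=arm.get_image(cam)[:,:,::-1];cv2.imwrite(f"pics/{cam}_m.png",im)
    np.savez(f"{cam}_m.npz",**p)
    h=cv2.cvtColor(im,cv2.COLOR_BGR2HSV).astype(int)
    for x in(107,122):
        print(cam,x,"top/bottom px",proj(p,[toW(x,-387,74),toW(x,-387,4)]).round(1).tolist())
    m=(h[...,1]>100)&(h[...,0]>95)&(h[...,0]<125)&(h[...,2]>80)
    u=proj(p,[toW(110,-387,40)])[0];yy,xx=np.mgrid[:480,:640];m&=np.hypot(xx-u[0],yy-u[1])<(150 if cam=="wrist" else 40)
    n,l,S,c=cv2.connectedComponentsWithStats(m.astype(np.uint8))
    for i in range(1,n):
        if S[i,4]>4:print("  blue",S[i],c[i].round(1))
    if cam=="wrist":
        for v in range(180,300,6):
            print(v,' '.join(f"{h[v,u,0]}/{h[v,u,1]}/{h[v,u,2]}" for u in range(284,362,11)))
```

```text
top 107 top/bottom px [[466.4, 242.4], [457.3, 244.1]]
top 122 top/bottom px [[467.2, 236.5], [458.1, 238.5]]
  blue [447 248  20   8  93] [457.3 251.2]
scene 107 top/bottom px [[136.7, 280.3], [145.2, 302.3]]
scene 122 top/bottom px [[135.6, 286.3], [144.2, 308.2]]
  blue [132 283   8   5  30] [135.4 284.9]
  blue [129 286  16  10  51] [138.2 292.1]
  blue [148 291  13  19 155] [154. 299.]
  blue [131 300   4   8  20] [132.4 304. ]
wrist 107 top/bottom px [[321.7, 248.5], [321.1, 220.9]]
wrist 122 top/bottom px [[321.7, 271.0], [321.1, 238.9]]
  blue [ 284  191   74   68 3404] [320.2 219.6]
  blue [308 262  22  21 368] [318.5 272.2]
180 27/230/236 28/234/243 28/232/243 25/165/226 23/138/231 22/138/228 27/219/192 27/228/180
186 28/235/243 28/236/240 27/232/233 27/234/219 26/209/192 27/223/206 27/226/182 27/233/200
192 27/195/229 106/166/189 107/122/188 106/61/176 25/80/191 26/128/221 27/207/236 28/238/243
198 27/179/225 106/170/191 105/171/191 106/170/189 106/169/190 106/171/191 106/175/140 28/238/235
204 27/158/215 106/171/191 106/169/190 106/168/191 106/170/189 106/171/192 107/174/
[... 706 characters left out ...]
0 107/41/130 99/12/209 99/13/190 107/63/175 107/175/141 24/55/144
258 27/221/151 26/209/143 99/12/206 99/12/206 99/12/207 107/124/161 108/107/133 113/9/118
264 28/244/240 27/172/221 96/12/207 106/172/188 101/20/205 99/13/204 28/242/237 112/23/120
270 28/238/242 26/89/209 103/23/200 106/170/189 106/165/190 97/11/205 27/232/191 109/24/118
276 28/243/242 27/144/231 102/19/203 106/169/190 106/152/190 97/11/206 27/229/190 108/22/117
282 27/230/197 27/234/191 97/11/205 106/144/190 96/12/206 26/98/229 27/230/184 106/24/117
288 27/230/191 27/235/191 97/12/199 97/11/204 97/11/206 27/226/204 27/227/183 108/26/118
294 27/234/191 27/227/191 113/36/28 103/18/102 120/34/38 27/237/229 27/228/181 115/24/118
```

The master stands upright in the blue cell: its top and base both give C x of about 119 to 122, against a cell centre of about 108, and the cell walls limit the offset to 13 mm. The spacer is at C of about (50,-379.5). I'll turn the tool 90° so the fingers close along x_c for the insertion.

Request:
send_rows(increments=[[4.4,[0,0,0],[0,0,0.143]],[4.4,[0,0,0],[0,0,0.143]],[4.4,[0,0,0],[0,0,0.143]],[4.4,[0,0,0],[0,0,0.143]],[4.4,[0,0,0],[0,0,0.143]]])

```text
clock: 10.95
position: [0.5529, -0.3104, 0.1367]
ee_rot: [-1.353, -2.834, 0.0]
force: [0.2, -0.4, -0.5]
width: 0.478
gripper_force: 0.0
```

Request:
send_rows(increments=[[4.4,[0,0,0],[0,0,0.143]],[4.4,[0,0,0],[0,0,0.143]],[4.4,[0,0,0],[0,0,0.143]],[4.4,[0,0,0],[0,0,0.143]],[4.4,[0,0,0],[0,0,0.143]]])

```text
clock: 11.45
position: [0.5529, -0.3104, 0.1367]
ee_rot: [-2.259, -2.181, 0.001]
force: [-0.0, -0.6, 1.0]
width: 0.48
gripper_force: 0.0
```

Request:
send_rows(increments=[[4.4,[0,0,0],[0,0,0.141]],[4.4,[0.4,-3.0,0],[0,0,0]],[4.4,[0.4,-3.0,0],[0,0,0]],[4.4,[0,0,0],[0,0,0]],[4.4,[0,0,0],[0,0,0]]])

```text
clock: 11.95
position: [0.4953, -0.2923, 0.1374]
ee_rot: [-2.402, -2.024, -0.0]
force: [0.3, 0.3, 0.1]
width: 0.481
gripper_force: 0.0
```

Run:
```python
from h import *
s=st();p=arm.camera_params("wrist");im=arm.get_image("wrist")[:,:,::-1];cv2.imwrite("pics/w14.png",im)
h=cv2.cvtColor(im,cv2.COLOR_BGR2HSV).astype(int);print(s["joints"].round(2))
u=proj(p,[toW(50.2,-379.5,74)])[0];print("pred",u,proj(p,[toW(53,-380.9,74)]))
yy,xx=np.mgrid[:480,:640]
m=(h[...,2]<90)&(np.hypot(xx-u[0],yy-u[1])<30)
n,l,S,c=cv2.connectedComponentsWithStats(m.astype(np.uint8))
for i in range(1,n):
    if S[i,4]>30:print("bore",S[i],c[i],toC(ray(p,c[i],.074)[0]))
```

```text
t 11.95 C [  49.4 -378.9] z 137.4 yaw_y -9.75 zt [-5.e-04  6.e-04 -1.e+00] F_c [0.2 0.3 0.1] w 44.2 gf 0.0
[-0.06  0.52  0.73  1.85 -0.42  0.94  0.69]
pred [318.75296863 251.13126137] [[323.23491613 253.24001739]]
bore [313 244  21  20 341] [322.98533724 253.74486804] [  52.84393784 -381.23378158]
bore [298 272  41  10 170] [315.57058824 276.64117647] [  48.12040754 -396.6666597 ]
```

Request:
send_rows(increments=[[4.4,[-0.17,0.2,2.0],[0,0,0]],[4.4,[0,0,4.0],[0,0,0]],[4.4,[0,0,3.0],[0,0,0]],[4.4,[0,0,0.9],[0,0,0]],[2.6,[0,0,0],[0,0,0]]], force=15)

```text
clock: 12.5
position: [0.4971, -0.2946, 0.0376]
ee_rot: [-2.401, -2.024, 0.002]
force: [-0.6, 0.1, 0.2]
width: 0.431
gripper_force: 0.0
```

Request:
send_rows(increments=[[2.6,[0,0,0],[0,0,0]],[2.6,[0,0,0],[0,0,0]],[2.6,[0,0,0],[0,0,0]]])

```text
clock: 12.8
position: [0.498, -0.295, 0.0399]
ee_rot: [2.401, 2.024, 0.002]
force: [-0.5, -0.1, 1.5]
width: 0.321
gripper_force: 15.0
```

Run:
```python
from h import *
s=st()
```

```text
t 12.8 C [  52.5 -381.1] z 39.9 yaw_y -9.74 zt [ 1.9e-03 -7.0e-04 -1.0e+00] F_c [-0.5 -0.2  1.5] w 29.5 gf 15.0
```

Request:
send_rows(increments=[[2.6,[0,0,0],[0,0,0]],[2.6,[0,0,-3.0],[0,0,0]],[2.6,[0,0,-4.0],[0,0,0]],[2.6,[0,0,-3.0],[0,0,0]],[2.6,[4.7,-1.2,0],[0,0,0]]], force=20)

```text
clock: 13.3
position: [0.4951, -0.2541, 0.1439]
ee_rot: [2.402, 2.007, 0.002]
force: [1.1, 1.3, -3.0]
width: 0.323
gripper_force: 20.0
```

Request:
send_rows(increments=[[2.6,[4.7,-1.2,0],[0,0,0]],[2.6,[4.7,-1.2,0],[0,0,0]],[2.6,[4.7,-1.2,0],[0,0,0]],[2.6,[4.7,-1.2,0],[0,0,0]],[2.6,[4.7,-1.2,0],[0,0,0]]])

```text
clock: 13.8
position: [0.4735, -0.0026, 0.1391]
ee_rot: [-2.402, -2.025, -0.001]
force: [1.6, 0.7, -2.3]
width: 0.324
gripper_force: 20.0
```

Request:
send_rows(increments=[[2.6,[4.7,-1.2,0],[0,0,0]],[2.6,[4.7,-1.2,0],[0,0,0]],[2.6,[0,0,0],[0,0,0]],[2.6,[0,0,0],[0,0,0]]])

```text
clock: 14.2
position: [0.4659, 0.0936, 0.1388]
ee_rot: [-2.398, -2.029, -0.0]
force: [-0.7, -0.3, -1.9]
width: 0.321
gripper_force: 20.0
```

Run:
```python
from h import *
s=st()
for cam in("top","scene"):
    p=arm.camera_params(cam);im=arm.get_image(cam)[:,:,::-1];cv2.imwrite(f"pics/{cam}_n.png",im)
    h=cv2.cvtColor(im,cv2.COLOR_BGR2HSV).astype(int)
    for x in(107,120):print(cam,x,"top px",proj(p,[toW(x,-387,74)]).round(1).tolist())
    m=(h[...,1]>90)&(h[...,0]>95)&(h[...,0]<125)&(h[...,2]>80)
    u=proj(p,[toW(112,-387,40)])[0];yy,xx=np.mgrid[:480,:640];m&=np.hypot(xx-u[0],yy-u[1])<25
    n,l,S,c=cv2.connectedComponentsWithStats(m.astype(np.uint8))
    for i in range(1,n):
        if S[i,4]>4:print("  blue",S[i],c[i].round(1),"C@74",toC(ray(p,c[i],.074)[0]).round(1))
    if cam=="top": print("tray centre by blue rect: C",toC([.551,-.310]))
p=arm.camera_params("wrist");im=arm.get_image("wrist")[:,:,::-1];cv2.imwrite("pics/w15.png",im)
print("red stop/ball pred",proj(p,[toW(2.7,-1.2,45),toW(2.7,24,33)]))
```

```text
t 14.2 C [-44.6  -3.5] z 138.8 yaw_y -9.53 zt [-1.e-04  2.e-04 -1.e+00] F_c [-0.6 -0.4 -1.9] w 29.5 gf 20.0
top 107 top px [[466.4, 242.4]]
top 120 top px [[467.1, 237.3]]
  blue [447 233  21  23 243] [456.1 246.6] C@74 [  92.6 -363. ]
  blue [465 235   6   6  22] [467.5 237.5] C@74 [ 119.6 -388. ]
tray centre by blue rect: C [ 107.2635312 -386.966594 ]
scene 107 top px [[136.7, 280.3]]
scene 120 top px [[135.7, 285.5]]
  blue [132 283   8   5  32] [135.5 285. ] C@74 [ 118.7 -387.6]
  blue [128 286  18  10  54] [138.1 292.1] C@74 [ 136.8 -380.2]
  blue [147 291  14  19 156] [154. 299.] C@74 [ 156.6 -348.4]
  blue [131 300   4   8  21] [132.5 303.9] C@74 [ 164.3 -386.7]
red stop/ball pred [[384.04698096 229.62210869]
 [382.86238482 190.88635474]]
```

Request:
send_rows(increments=[[2.6,[0.4,0,1.0],[0,0,0]],[2.6,[0,0,3.5],[0,0,0]],[2.6,[0,0,3.0],[0,0,0]],[2.6,[0,0,1.0],[0,0,0]],[2.6,[0,0,0],[0,0,0]]])

```text
clock: 14.85
position: [0.4662, 0.095, 0.0527]
ee_rot: [-2.403, -2.022, 0.004]
force: [1.0, -0.4, -1.3]
width: 0.324
gripper_force: 20.0
```

Run:
```python
from h import *
s=st()
```

```text
t 14.85 C [-44.5  -2. ] z 52.7 yaw_y -9.85 zt [-0.0026 -0.0012 -1.    ] F_c [ 1.1 -0.3 -1.3] w 29.7 gf 20.0
```

Request:
send_rows(increments=[[2.6,[0.15,0,0.1],[0,0,0]],[2.6,[0,1.0,0],[0,0,0]],[2.6,[0,1.0,0],[0,0,0]],[2.6,[0,1.0,0],[0,0,0]],[2.6,[0,0.5,0],[0,0,0]]])

```text
clock: 15.35
position: [0.5012, 0.091, 0.0526]
ee_rot: [-2.401, -2.024, 0.004]
force: [-5.7, -2.0, -1.0]
width: 0.325
gripper_force: 20.0
```

Request:
send_rows(increments=[[2.6,[0,0,0],[0,0,0]],[2.6,[0,0,0],[0,0,0]]])

```text
clock: 15.55
position: [0.5023, 0.0908, 0.0528]
ee_rot: [2.402, 2.023, 0.0]
force: [-0.4, -3.4, -3.3]
width: 0.324
gripper_force: 20.0
```

```bash
cat >> h.py <<'E'
def dial(n):
    "needle in the turned wrist view (camera on +y side)"
    p=arm.camera_params("wrist");im=arm.get_image("wrist")[:,:,::-1];cv2.imwrite(f"pics/{n}.png",im)
    h=cv2.cvtColor(im,cv2.COLOR_BGR2HSV).astype(int);u=proj(p,[toW(2,76,52)])[0]
    yy,xx=np.mgrid[:480,:640];m=(h[...,1]>100)&((h[...,0]<8)|(h[...,0]>172))&(h[...,2]>90)&(np.hypot(xx-u[0],yy-u[1])<90)
    if m.sum()<10: print("no needle",u);return
    px=np.argwhere(big(m))[:,::-1];q=toC(ray(p,px,.052));v=np.linalg.svd(q-q.mean(0))[2][0]
    d=q.mean(0)-(2,76); v=v*np.sign(v@d)
    a=np.arctan2(v[0],v[1]);print("pivot px",u.round(),"n",len(px),"mean C",q.mean(0).round(1),"needle rad ~",round(a-.31,3))
E
python3 - <<'E'
from h import *
s=st();dial("w16")
E
```

```text
t 15.55 C [-8.2 -0.1] z 52.8 yaw_y -9.8 zt [ 9.e-04 -9.e-04 -1.e+00] F_c [ 0.2 -3.4 -3.3] w 29.7 gf 20.0
pivot px [341. 122.] n 249 mean C [17.5 73.9] needle rad ~ 1.362
```

Request:
send_rows(increments=[[2.6,[-0.1,0,0],[0,0,0]],[2.6,[-0.1,0,0],[0,0,0]],[2.6,[0,0,0],[0,0,0]]])

```text
clock: 15.9
position: [0.5016, 0.0896, 0.0529]
ee_rot: [2.402, 2.024, 0.001]
force: [0.5, -2.2, -1.7]
width: 0.324
gripper_force: 20.0
```

Run:
```python
from h import *
s=st();dial("w17")
# spacer: bore centre in the wrist view
p=arm.camera_params("wrist");im=cv2.imread("pics/w17.png");h=cv2.cvtColor(im,cv2.COLOR_BGR2HSV).astype(int)
P=s["position"];c=toC(P);z=50.9+35;u=proj(p,[toW(c[0],c[1],(P[2]*1e3+34.5))])[0];print("bore pred",u)
yy,xx=np.mgrid[:480,:640];m=(h[...,2]<90)&(np.hypot(xx-u[0],yy-u[1])<35)
n,l,S,cc=cv2.connectedComponentsWithStats(m.astype(np.uint8))
for i in range(1,n):
    if S[i,4]>40:print("dark",S[i],cc[i],toC(ray(p,cc[i],P[2]+.0345)[0]))
for v in range(150,330,6):print(v,' '.join(f"{h[v,k,0]}/{h[v,k,1]}/{h[v,k,2]}" for k in range(270,372,10)))
```

```text
t 15.9 C [-8.7 -1.4] z 52.9 yaw_y -9.75 zt [ 6.e-04  2.e-04 -1.e+00] F_c [ 0.8 -2.1 -1.7] w 29.7 gf 20.0
pivot px [342. 119.] n 277 mean C [17.7 79.1] needle rad ~ 1.027
bore pred [316.31360916 334.36701484]
dark [282 317  69  12 374] [317.9973262  324.37433155] [-8.0623278   2.83030918]
dark [292 359  50   2  54] [314.87037037 359.07407407] [ -9.30896166 -12.05599015]
150 132/30/43 162/6/221 162/6/221 162/6/221 156/6/220 160/7/221 160/7/221 160/7/221 162/6/220 162/6/220 162/6/220
156 105/26/60 162/6/221 162/6/221 160/7/221 162/6/221 160/7/221 162/6/221 162/6/221 162/6/220 162/6/220 162/6/220
162 96/28/145 162/7/192 160/7/221 160/7/221 156/6/220 160/7/221 160/7/221 160/7/221 162/6/220 160/7/221 162/6/220
168 100/31/149 130/36/43 162/6/221 162/6/221 160/7/221 160/7/221 165/7/221 156/6/220 162/6/220 156/6/220 162/6/220
174 96/25/152 108/164/95 156/6/207 160/7/221 162/6/221 160/7/221 162/6/220 156/6/220 160/7/221 160/7/221 162/6/220
180 94/23/157 107/180/115 138/29/44 160/7/221 162/6/221 162/6/220 156/6/220 160/7/221 156/6/220 162/6/220 162/6/219
186 94/23/157 107/179/114 107/184/111 14
[... 2082 characters left out ...]
/33/39 21/157/140 21/155/158 21/154/164 21/153/163 21/154/159 21/157/148 21/157/117 30/7/72 30/12/170
300 26/12/171 108/32/40 21/155/146 21/156/162 22/148/201 22/148/197 22/149/195 21/155/150 21/157/125 126/30/42 26/12/171
306 30/10/171 108/35/36 21/155/150 22/147/201 22/150/197 22/148/201 22/149/200 22/149/199 21/157/127 120/32/40 26/12/171
312 27/13/171 120/19/27 22/147/201 22/149/197 22/149/202 22/149/200 22/148/200 22/149/197 22/151/187 115/38/40 26/12/171
318 30/11/163 16/106/41 22/148/198 22/147/201 21/146/147 174/28/45 22/151/183 22/147/199 22/148/195 110/26/30 26/12/171
324 24/11/113 21/158/124 22/146/197 22/147/196 128/26/39 120/26/39 128/26/40 22/148/191 22/149/188 0/0/23 26/13/162
```

Request:
send_rows(increments=[[2.6,[-0.1,0,0],[0,0,0]],[2.6,[0,0,0],[0,0,0]],[2.6,[0,0,0],[0,0,0]]])

```text
clock: 16.25
position: [0.5012, 0.0889, 0.0528]
ee_rot: [-2.402, -2.025, -0.0]
force: [-0.1, -2.2, -2.1]
width: 0.323
gripper_force: 20.0
```

Request:
send_rows(increments=[[2.6,[-0.1,0,0],[0,0,0]],[2.6,[0,0,0],[0,0,0]],[2.6,[0,0,0],[0,0,0]]])

```text
clock: 16.55
position: [0.5011, 0.0881, 0.0528]
ee_rot: [-2.402, -2.025, -0.001]
force: [-0.5, -0.9, -1.0]
width: 0.322
gripper_force: 20.0
```

Run:
```python
from h import *
s=st();dial("w18")
```

```text
t 16.55 C [-9. -3.] z 52.8 yaw_y -9.73 zt [ 1.e-04  5.e-04 -1.e+00] F_c [-0.4 -1.  -1. ] w 29.6 gf 20.0
pivot px [343. 115.] n 286 mean C [15.3 84.5] needle rad ~ 0.64
```

Request:
send_rows(increments=[[2.6,[0,0.4,0.1],[0,0,0]],[2.6,[0,0.4,0],[0,0,0]],[2.6,[0,0,0],[0,0,0]],[2.6,[0,0,0],[0,0,0]]])

```text
clock: 17.0
position: [0.5085, 0.0867, 0.0513]
ee_rot: [-2.401, -2.025, 0.001]
force: [-1.6, 2.5, -6.2]
width: 0.321
gripper_force: 20.0
```

Run:
```python
from h import *
s=st();dial("w19")
```

```text
t 17.0 C [-1.4 -3.1] z 51.3 yaw_y -9.73 zt [-9.e-04  1.e-04 -1.e+00] F_c [-2.   2.2 -6.2] w 29.4 gf 20.0
pivot px [324. 114.] n 272 mean C [17.7 77.1] needle rad ~ 1.164
```

Request:
send_rows(increments=[[2.6,[0.05,0.2,0],[0,0,0]],[2.6,[0,0.1,0],[0,0,0]],[2.6,[0,0,0],[0,0,0]]])

```text
clock: 17.35
position: [0.5116, 0.0863, 0.0517]
ee_rot: [-2.402, -2.024, 0.001]
force: [-3.7, 0.8, -3.4]
width: 0.322
gripper_force: 20.0
```

Request:
send_rows(increments=[[2.6,[0,0.1,0],[0,0,0]],[2.6,[0,0,0],[0,0,0]]])

```text
clock: 17.55
position: [0.5117, 0.0862, 0.0516]
ee_rot: [-2.401, -2.024, 0.002]
force: [-8.2, 0.6, 1.0]
width: 0.325
gripper_force: 20.0
```

Run:
```python
from h import *
s=st();dial("w20")
```

```text
t 17.55 C [ 1.9 -3. ] z 51.6 yaw_y -9.75 zt [-2.3e-03  4.0e-04 -1.0e+00] F_c [-8.2 -0.8  1. ] w 29.9 gf 20.0
pivot px [316. 115.] n 300 mean C [18.3 76.3] needle rad ~ 1.223
```

Pressed at about 8 N against the stop, with the needle at about 1.22. I'll hold, ease off, settle onto the pad and open.

Request:
send_rows(increments=[[2.6,[0,0,0],[0,0,0]],[2.6,[0,0,0.05],[0,0,0]],[2.6,[0,-0.1,0.05],[0,0,0]],[2.6,[0,-0.1,0],[0,0,0]],[2.6,[0,0,0],[0,0,0]]])

```text
clock: 18.1
position: [0.5116, 0.0863, 0.0512]
ee_rot: [2.402, 2.024, 0.002]
force: [-3.7, -0.0, 3.1]
width: 0.324
gripper_force: 20.0
```

Run:
```python
from h import *
s=st();dial("w21")
```

```text
t 18.1 C [ 1.7 -2.9] z 51.2 yaw_y -9.76 zt [ 0.0014  0.     -1.    ] F_c [-3.6 -0.6  3.1] w 29.8 gf 20.0
pivot px [317. 115.] n 300 mean C [18.3 76.3] needle rad ~ 1.225
```

Request:
send_rows(increments=[[4.4,[0,0,0],[0,0,0]],[4.4,[0,0,0],[0,0,0]],[4.4,[0,0,0],[0,0,0]]])

```text
clock: 18.45
position: [0.5118, 0.0865, 0.0509]
ee_rot: [2.401, 2.024, 0.002]
force: [-0.2, 1.2, 0.3]
width: 0.474
gripper_force: 0.0
```

Request:
send_rows(increments=[[4.4,[0,0,-2.0],[0,0,0]],[4.4,[0,0,-4.0],[0,0,0]],[4.4,[0,0,-1.0],[0,0,0]],[4.4,[0,0,0],[0,0,0]],[4.4,[0,0,0],[0,0,0]]])

```text
clock: 18.95
position: [0.5107, 0.0868, 0.1202]
ee_rot: [-2.401, -2.025, -0.0]
force: [0.2, -0.2, -0.4]
width: 0.478
gripper_force: 0.0
```

Run:
```python
from h import *
s=st();dial("w22")
p=arm.camera_params("wrist");im=cv2.imread("pics/w22.png");h=cv2.cvtColor(im,cv2.COLOR_BGR2HSV).astype(int)
u=proj(p,[toW(1.9,-3,85)])[0];yy,xx=np.mgrid[:480,:640]
m=(h[...,2]<90)&(np.hypot(xx-u[0],yy-u[1])<22)
n,l,S,c=cv2.connectedComponentsWithStats(m.astype(np.uint8));print("pred",u)
for i in range(1,n):
    if S[i,4]>40:print("bore",S[i],c[i],toC(ray(p,c[i],.085)[0]))
m=big((h[...,1]>110)&(h[...,0]>15)&(h[...,0]<27)&(np.hypot(xx-u[0],yy-u[1])<90))
q=np.argwhere(m)
for v in range(q[:,0].min(),q[:,0].max()+1,8):
    r=np.where(m[v])[0]
    if len(r):print(v,r[0],r[-1],end='; ')
for x,y,z in((1.9,-3,15),(1.9,-3,85)):print("axis px",proj(p,[toW(x,y,z),toW(x-15,y,z),toW(x+15,y,z)]).round(1).tolist())
```

```text
t 18.95 C [ 0.8 -2.6] z 120.2 yaw_y -9.72 zt [-1.e-04  3.e-04 -1.e+00] F_c [ 0.3 -0.1 -0.4] w 43.9 gf 0.0
pivot px [319. 118.] n 131 mean C [18.6 76.2] needle rad ~ 1.222
pred [319.92497025 267.19856096]
bore [309 256  25  24 463] [320.79697624 267.55291577] [ 2.38056052 -3.20988757]
217 310 331; 225 303 337; 233 301 341; 241 299 342; 249 298 343; 257 296 345; 265 295 347; 273 296 346; 281 300 341; 289 310 331; axis px [[319.8, 232.2], [299.3, 232.2], [340.4, 232.1]]
axis px [[319.9, 267.2], [292.7, 267.2], [347.1, 267.2]]
```

The spacer stands upright and free at the pressed position: the bore is at (2.4,-3.2), level with the base axis. The needle reads 1.22, the same as with the master, so I'm handing it in.

Run:
```python
from cell import arm
print(arm.sign_off())
```

```text
the job is handed in; nothing more can be done
None
```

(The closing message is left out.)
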